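Shut the seasoning box and press its snap cap home

ROBOT

A 7-joint arm with a two-finger parallel gripper is mounted at the origin on the work surface. World frame = base frame: x ahead of the robot, y to its left, z up, the work surface at z = 0. Lengths are in m, angles in degrees, forces in N, time in s.
With the tool pointing down it reaches from about 0.425 to 0.95 m from the base axis. Payload 4.7 kg.
Tool frame: the origin (TCP) lies at the very end of the fingers, on their centre line; the grasp point (between the pads) lies 19 mm behind it (env.grip_point_offset is the distance from the TCP to the grasp point, in m); z points along the fingers, y is the line along which they close (so a half turn about z gives the same grasp; the last joint's range is limited). The gripper opens to 87 mm and grips with 3 to 60 N. Pads are 19 mm wide; open, the fingers measure 117 mm over their backs; the gripper's body (75 mm by 190 mm) begins 51 mm behind the grasp point.
Start: joints at [71.912, 26.849, -2.785, 87.806, 1.381, 65.374, -4.715], TCP at [0.191, -0.647, 0.223] pointing down, gripper open.
Joint ranges: [-148.3, 148.3], [-19.14, 114.17], [-79.39, 73.82], [5.75, 140.21], [-59.74, 239.74], [12.07, 113.84], [-152.46, 152.46]. Speed limits (degrees/s): [147.25, 147.25, 180, 180, 180, 180, 180].

INTERFACE

Orientations are given as a 3x3 rotation matrix whose columns are the frame's x, y, z axes.
In Python, from bench import sensors, vision, ticket, env gives the robot as it stands.
- The arm moves only by the shell command python3 -m handwheel 'ROWS'. ROWS is JSON, a list that holds one entry, the list of rows, each a list of 7 numbers: the shift along the tool's x, y, z in units of 50 cm (1.0 is 50 cm), then the turn, a rotation vector about the tool's x, y, z in units of pi/2 rad (1.0 is pi/2 rad), then the opening, from -1 (shut) to 1 (fully open). A call has 1 to 10 rows; each row is the pose to reach, as a shift and turn from the pose commanded when the call began, along the tool's axes at that moment; what a row does not reach only later rows make up. A row lasts 1/12 s, in which the tool goes at most 41.7 mm and 7.16 degrees, less where a joint would pass 70% of its speed; a pose out of reach is approached as far as the arm can. A call with a number of a shift or a turn outside -1 to 1 is refused whole. A call with a gripper value outside its range is refused whole. The fingers move at their own pace and stop on an object; the grip force is fixed at half the most. Time passes only in rows, so rows that repeat a pose let the fingers close. It gives the time, the measured TCP pose, the force, the opening and the grip force at its end, in the units of the state.
- sensors.observe(): the state, without advancing time (a new reading comes with each control period).
- vision.camera(name): name is "side" or "top" or "wrist"; returns (picture, depth): 420x560x3 uint8, blue, green, red; 420x560 float32, m along the optical axis (not along the pixel's ray), 0 where there is no reading.
- vision.camera_model(name): a dict with "fx", "fy", "cx", "cy" (pixels), "k1" (the pictures are not rectified: a ray, as slopes to the right and down, at radius r is drawn at 1 + k1 r^2 times it, then the intrinsics apply), "xyz" and "rotation" of the camera in the world. Camera axes: x right, y down, z forward; pixel columns grow to the right and rows downward; lengths in m; the calibration is good to about 2 mm. A picture is of the moment at which its call begins: read the wrist's pose just before it. camera_model takes no time and is no camera call; for the wrist camera it gives the pose at the moment of the call.
- ticket.sign_off(): hands the job in; it is judged then, once.
The state is a dict: "time_s": time; "q": joint angles; "dq": joint speeds; "joint_efforts": joint torques, N m; "eef_pos": TCP position; "orientation": TCP orientation; "ft_force": force on the tool from outside, world axes, zero at the start; "wrist_torque": the same for the moment, N m; "width": finger opening in m; "gripper_force": force on a finger pad.
Only numpy, scipy, OpenCV 4.12 (cv2) and the standard library are available. Lean on these libraries where they do the work, as an engineer would, in place of code of your own. Each camera call takes 0.05 s, during which the arm holds its last target. There are 200 camera calls.

TASK

Fold the seasoning box's stiff cover down shut, so that the stud comes up through the hole in its tab. Then take the white snap cap and press it straight down onto the stud until it clicks and sits fully home, and keep pressing it down firmly: finish while still pressing, without letting up. Leave everything else on the bench where it is.

Things in the scene. Friction and masses are not known exactly. Their poses are not given: they have to be found in the camera images.
- stud: Fixed steel snap stud on a bracket at the front of the seasoning box (steel box 200 x 160 x 70 mm, fixed to the bench). Origin: centre of the flat top of its round collar (34 mm diameter, 76.5 mm above the bench), the seat for the cap. Axes: z up, x from stud towards the cover's hinge. A post 14 mm thick rises from it, tapered from 15 mm up to a 6 mm wide tip 24 mm up.
- stud_balls (a point): Point on the stud's axis, 11 mm above the collar, level with four spring balls that bulge to 23 mm diameter round the post. A cap's mouth meets them with its underside about 15 mm above the collar, needs roughly 8 to 15 N to pass, then the force drops (click) and the cap lands on the collar.
- cover (a joint): Angle (rad) of the flat aluminium cover about its hinge on the box's side away from the stud: 0 shut and flat, growing as it swings up, away from the stud. Stiff (0.5 N m), stays where left. Plate 164 mm wide, 5 mm thick, 205 mm long from the hinge; then a 56 mm wide tab out to 260 mm, with a 39 mm hole 230 mm from the hinge that drops round the collar.
- cover_hinge (a point): Point at the middle of the cover's hinge line, 70.5 mm above the bench, level with the underside of the shut cover. It does not move as the cover swings. It lies 230 mm from the stud's axis along the stud's x.
- cover_push (a point): Point on the middle of the cover's outer (upper) face, 120 mm from the hinge; it moves with the cover and is 75.5 mm above the bench when shut.
- cap_center (a point): Centre of the loose white snap cap: ribbed plastic cylinder, 42 mm diameter, 34 mm high, closed on top, with an 18 mm round mouth below, about 30 g, standing mouth down on the bench. The point is half-way up, 17 mm above its underside; z up. Fully home, its underside lies on the stud's collar.
- shaker: Bystander: white plastic shaker jar with a steel top, 54 mm diameter, 85 mm high; origin under its centre. Leave it.
- tin_cup: Bystander: open steel cup, 60 mm diameter, 60 mm high; origin under its centre. Leave it.
- timer: Bystander: flat white kitchen timer, 60 x 60 x 20 mm; origin under its centre. Leave it.
- bottle: Bystander: amber bottle, 62 mm diameter, 180 mm high; origin under its centre. Leave it.
- bowl: Bystander: steel bowl, 130 mm diameter, 50 mm high; origin under its centre. Leave it.
- spoon: Bystander: steel spoon lying on the bench. Leave it.
- spatula: Bystander: spatula lying on the bench. Leave it.

How it is judged:
By the outcome, as a careful person would: the job done as asked, in the order asked, and still so for the second after the job is handed in, while the arm keeps its last pose, push and grip.
It also fails if it takes over 67 s, if anything falls off the work surface, if the arm or the gripper's body presses on something with over 40 N, if the wrist force passes 120 N, or if a joint passes its speed limit or range.

## Working session

There is one attempt and no reset: what is moved stays moved. The work goes in short steps, Python scripts to look and compute and a shell command to move; the robot and the scene stay as the last step left them, time stands still between calls to the robot, and variables do not carry over. Pictures are saved under pics/ and viewed, at most 10 in all, crops included, and the job is handed in when it is done.

```bash
ls; mkdir -p pics; python3 - <<'E'
from bench import sensors, vision, ticket, env
import cv2,numpy as np
s=sensors.observe();print(s)
for n in("top","side"):
    p,d=vision.camera(n);cv2.imwrite(f"pics/{n}0.png",p);np.save(f"pics/{n}0.npy",d)
    m=vision.camera_model(n);print(n,m)
E
```

```text
pics
{'time_s': 0.0, 'q': array([71.91231987, 26.89823785, -2.78408745, 87.87479584,  1.38156397,
       65.37486995, -4.71568707]), 'dq': array([-0.10291891, -0.03490156, -0.01095249,  0.09568608, -0.01372067,
       -0.05864977, -0.08411727]), 'joint_efforts': array([ 3.55803822e-04, -5.07967794e+01, -8.05640593e-02, -2.36157471e+01,
       -6.12848578e-02,  3.78947833e-02,  1.75556697e-04]), 'eef_pos': array([ 0.19077114, -0.64684463,  0.22148055]), 'orientation': array([[ 9.59148484e-01,  2.82902398e-01, -6.47672739e-04],
       [ 2.82903126e-01, -9.59146631e-01,  1.88721281e-03],
       [-8.73160961e-05, -1.99334594e-03, -9.99998009e-01]]), 'ft_force': array([-0.5019683 ,  0.41488624,  0.33868296]), 'wrist_torque': array([-0.00847934, -0.00580783, -0.03010389]), 'gripper_force': 0.0, 'width': 0.08715104844231322}
top {'fx': 449.68329640534387, 'fy': 449.68329640534387, 'cx': 276.0631086269697, 'cy': 205.4618282660532, 'k1': -0.1443213670390286, 'xyz': array([ 0.43063341, -0.00523536,  1.48747054]), 'rotation': array([[-0.01618598, -0.99080526,  0.13432406],
       [-0.99986184,  0.01654753,  0.00157559],
       [-0.00378383, -0.13428   , -0.99093621]])}
side {'fx': 417.0193323251586, 'fy': 417.0193323251586, 'cx': 274.8443273867293, 'cy': 215.089151952157, 'k1': -0.025646395111255986, 'xyz': array([0.53391576, 0.92006677, 0.64485274]), 'rotation': array([[-0.99847528, -0.00652269,  0.05481394],
       [-0.04993267,  0.53006934, -0.84648286],
       [-0.02353385, -0.84792922, -0.52958682]])}
```

View pics/top0.png

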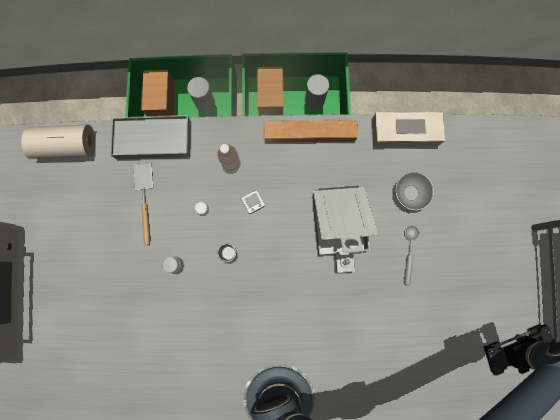

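View pics/side0.png

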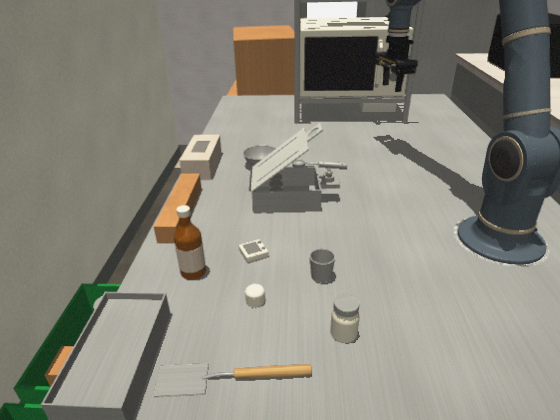

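The top view shows the box at about (345,220), the stud at (346,263), and the cap at (201,208). The cover is part open. In the side view the cap is at (255,295). Next I'll measure them by depth.

```bash
cat > h.py <<'E'
from bench import sensors, vision, ticket, env
import cv2,numpy as np
def cloud(n,d,m):
    K=np.array([[m['fx'],0,m['cx']],[0,m['fy'],m['cy']],[0,0,1.]])
    v,u=np.mgrid[:420,:560]
    r=cv2.undistortPoints(np.stack([u,v],-1).reshape(-1,1,2).astype(float),K,np.array([m['k1'],0,0,0,0.])).reshape(420,560,2)
    P=np.dstack([r*d[...,None],d])@m['rotation'].T+m['xyz']
    P[d<=0]=np.nan
    return P
def px(m,X):
    K=np.array([[m['fx'],0,m['cx']],[0,m['fy'],m['cy']],[0,0,1.]])
    c=(np.atleast_2d(X)-m['xyz'])@m['rotation']
    return cv2.projectPoints(c,np.zeros(3),np.zeros(3),K,np.array([m['k1'],0,0,0,0.]))[0].reshape(-1,2)
E
python3 - <<'E'
from h import *
np.set_printoptions(precision=4,suppress=True)
C={}
for n in("top","side"):
    C[n]=cloud(n,np.load(f"pics/{n}0.npy"),vision.camera_model(n))
P=C['top']
print('bench z',np.nanmedian(P[300:350,150:250,2]),np.nanmedian(C['side'][250:300,420:440,2]))
def circ(Q):
    A=np.c_[2*Q[:,:2],np.ones(len(Q))];s=np.linalg.lstsq(A,(Q[:,:2]**2).sum(1),rcond=None)[0];return s[:2],np.sqrt(s[2]+s[:2]@s[:2])
w=P[195:222,188:215].reshape(-1,3);w=w[w[:,2]>.025];print('cap top',len(w),w[:,2].max(),np.median(w[:,2]),w.mean(0),(w.min(0)+w.max(0))/2,np.ptp(w,0))
w=C['side'][280:312,240:270].reshape(-1,3);w=w[w[:,2]>.03];print('cap side',len(w),w.mean(0),(w.min(0)+w.max(0))/2,np.ptp(w,0))
# box region
R=P[180:280,300:390];
for r in range(240,278,2): print(180-180+r,(R[r-180,28:62:3,2]*1000).round())
# cover plane
w=P[195:228,325:360].reshape(-1,3);w=w[w[:,2]>.08];c=w.mean(0);nn=np.linalg.svd(w-c)[2][2];nn*=np.sign(nn[2]);print('cover',c,nn,np.degrees(np.arccos(nn[2])),np.std((w-c)@nn))
p=cv2.imread('pics/top0.png');cv2.imwrite('pics/c1.png',cv2.resize(p[175:280,300:440],None,fx=5.5,fy=5.5,interpolation=cv2.INTER_CUBIC))
E
```

```text
bench z -0.0006662640863859259 0.0005713817346023609
cap top 126 0.040669977491823106 0.03292039450976114 [0.6249 0.2438 0.0326] [0.6246 0.2438 0.033 ] [0.0399 0.0406 0.0154]
cap side 197 [0.6269 0.2494 0.0329] [0.6273 0.2469 0.033 ] [0.0399 0.0393 0.0058]
240 [  2.   4.   8.   6. 205. 210. 203.   1.   4. 207. 211.   3.]
242 [  1.   8.   2.  -1.   2. 214.   2.   5.   3.   3. 218.  -1.]
244 [  6.   4.  nan   7.   5. 219.   4.   1.   6.   3. 216. 218.]
246 [  2.  12.   8.   3.   5. 224.   7.   1.  -1.   4. 225. 220.]
248 [  7.   2.   5.   5.   0. 226. 228.   0.   8. 224. 229. 230.]
250 [  6.   2.   4.  -1.   5. 226. 236. 227. 231. 230. 230. 231.]
252 [  3.  70.  70.  73.  72. 238. 233. 232. 234. 232.  -0.   5.]
254 [ 3. -2. 32. 61. 54. 61. 62. 61. 68. -3. -8.  0.]
256 [-3.  0.  2. 59. 62. 66. 61. 65. 59.  0.  8. -0.]
258 [ 2.  0. -2. 58. 62. 78. 71. 77. 59.  2. -3.  2.]
260 [-3. -0.  2. 58. 66. 79. 92. 76. 67.  2.  1.  1.]
262 [  3.   1.   5.  57.  72.  89. 101.  96.  57.   2.   1.   3.]
264 [ 0.  1. -3. 65. 61. 75. 96. 76. 60. -1. -1.  0.]
266 [ 2.  0.  0. 62. 62. 73. 75. 63. 60. -8. -2. -5.]
268 [ 1. -1. -4. 66. 60. 66. 61. 65. 62.  9. -2. -4.]
270 [ 6. -0.  3. 58. 61. 62. 58. 54. 67.  3. -2. -2.]
272 [-3.  3. -3. 64. 61. 62. 61.  6. -1.  3.  2.  0.]
274 [ 2. -1. -8. -5.  2. -1.  0.  0. -4. -1. -2.  1.]
276 [ 2.  1.  3.  3. -4.  2. -3. -3. -2. -0.  3.  1.]
cover [ 0.5941 -0.2029  0.1363] [0.6141 0.0367 0.7884] 37.96666705858861 0.002024566933425586
```

View pics/c1.png

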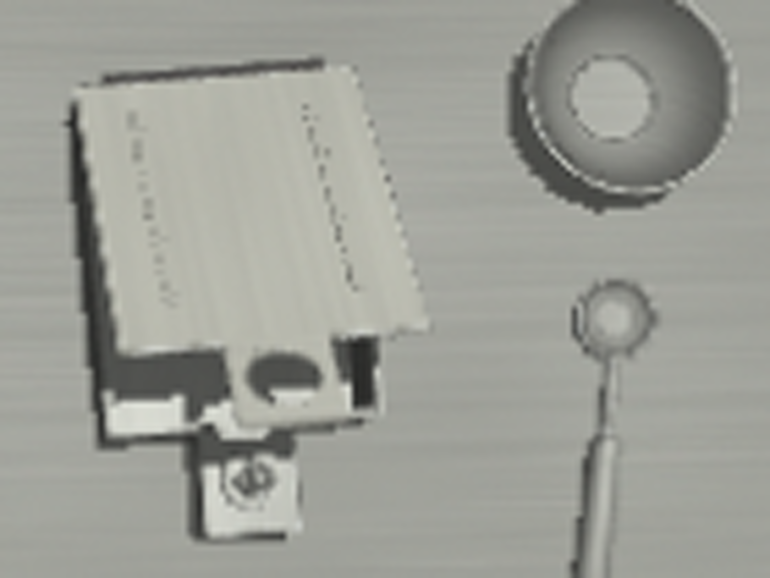

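The crop shows the cover tilted, with its tab and hole over the box front. The stud's collar centre is at crop (249,481), which is about (345.3,262.5) in the full image. Next I'll compute its position and plan the move to the cover.

```bash
python3 - <<'E'
from h import *
np.set_printoptions(precision=4,suppress=True)
m=vision.camera_model("top");P=cloud("top",np.load("pics/top0.npy"),m)
def ray(u,v,z):
    K=np.array([[m['fx'],0,m['cx']],[0,m['fy'],m['cy']],[0,0,1.]])
    r=cv2.undistortPoints(np.array([[[u,v]]],float),K,np.array([m['k1'],0,0,0,0.]))[0,0]
    d=m['rotation']@np.r_[r,1];return m['xyz']+d*(z-m['xyz'][2])/d[2]
print('collar ray',ray(345.3,262.5,.0765),'tip',ray(345.8,261.9,.1005))
w=P[254:275,334:358].reshape(-1,3);b=w[(w[:,2]>.05)&(w[:,2]<.067)];print('bracket',cv2.minAreaRect((b[:,:2]*1000).astype(np.float32)))
t=w[w[:,2]>.085];print('post',t.mean(0),len(t));t=w[w[:,2]>.072];print('collar+',t.mean(0),len(t))
# cover: plane fit by mask, edges
c=np.array([.5941,-.2029,.1363]);n=np.array([.6141,.0367,.7884])
R=P[180:260,305:385].reshape(-1,3);k=(abs((R-c)@n)<.006)&(R[:,2]>.06);w=R[k]
c=w.mean(0);n=np.linalg.svd(w-c)[2][2];n*=np.sign(n[2]);print(c,n,np.degrees(np.arccos(n[2])),len(w))
x=np.r_[n[:2],0];x/=np.linalg.norm(x);y=np.cross([0,0,1],x);print('studx',x)
up=np.cross(n,y);up*=np.sign(up[2]);a=(w-c)@up;l=(w-c)@y
for lo in(-.06,-.03,0,.03):
    q=l[(a>lo)&(a<lo+.03)];print(lo,q.min(),q.max())
tab=w[a>a.max()-.03];print('a',a.min(),a.max(),'tab mid y',((tab-c)@y).min(),((tab-c)@y).max())
hb=c+up*a.min();print('hinge edge top',hb)
s=sensors.observe();print(s['orientation'].T@np.r_[0,0,0],vision.camera_model('wrist')['xyz']-s['eef_pos'],vision.camera_model('wrist')['rotation'],vision.camera_model('wrist')['fx'])
E
```

```text
collar ray [ 0.4382 -0.2167  0.0765] tip [ 0.4399 -0.2147  0.1005]
bracket ((437.76824951171875, -217.3631134033203), (59.9301643371582, 57.99806213378906), 3.554128408432007)
post [ 0.4398 -0.2166  0.0931] 36
collar+ [ 0.4405 -0.2156  0.0833] 87
[ 0.5817 -0.2087  0.1461] [0.61   0.0384 0.7915] 37.67444474589164 2919
studx [0.998  0.0628 0.    ]
-0.06 -0.08273008058412527 0.08012743660350255
-0.03 -0.08135433675333441 0.08011144690361212
0 -0.08302532255557207 0.08113479099271909
0.03 -0.08246594578004833 0.08351155504214337
a -0.12803710971801158 0.1463584507587865 tab mid y -0.02725414172908507 0.029250175154581132
hinge edge top [ 0.6828 -0.2023  0.0678]
[0. 0. 0.] [0.0674 0.0201 0.1623] [[ 0.2831 -0.927  -0.2461]
 [-0.9591 -0.2739 -0.0715]
 [-0.0011  0.2563 -0.9666]] 322.6491716271838
```

```bash
cat >> h.py <<'E'
def go(xyz,yaw_x=None):
    "shift in tool axes (units) to bring the TCP to xyz; turn to make tool x horizontal dir yaw_x (deg), tool straight down"
    from scipy.spatial.transform import Rotation as R
    s=sensors.observe();O=s['orientation'];sh=O.T@(np.array(xyz)-s['eef_pos'])/.5
    out=[sh.round(4)]
    if yaw_x is not None:
        a=np.radians(yaw_x);x=np.array([np.cos(a),np.sin(a),0]);z=np.array([0,0,-1.]);T=np.c_[x,np.cross(z,x),z]
        out.append((R.from_matrix(O.T@T).as_rotvec()/(np.pi/2)).round(4))
    print(s['time_s'],'pos',s['eef_pos'].round(4),'f',s['ft_force'].round(2),'w',round(s['width'],4),'go',*out)
E
python3 -m handwheel '[[[0.918,-0.642,-0.13,0,0,0.142,-1],[0.918,-0.642,-0.13,0,0,0.142,-1],[0.918,-0.642,-0.13,0,0,0.142,-1],[0.918,-0.642,-0.13,0,0,0.142,-1],[0.918,-0.642,-0.13,0,0,0.142,-1],[0.918,-0.642,-0.13,0,0,0.142,-1],[0.918,-0.642,-0.13,0,0,0.142,-1],[0.918,-0.642,-0.13,0,0,0.142,-1],[0.918,-0.642,-0.13,0,0,0.142,-1],[0.918,-0.642,-0.13,0,0,0.142,-1]]]'; python3 -c "
from h import *
go([.54,-.209,.25],3.6)"
```

```text
time_s: 0.93
eef_pos: [0.4498, -0.3221, 0.2706]
orientation: [[0.998, 0.064, -0.0], [0.064, -0.998, 0.0], [-0.0, -0.0, -1.0]]
ft_force: [1.1, -0.1, 0.3]
width: 0.0285
gripper_force: 0.0
0.9333 pos [ 0.4498 -0.3221  0.2706] f [ 1.14 -0.12  0.34] w 0.0285 go [ 0.1944 -0.2142  0.0412] [-0.      0.0003  0.0005]
```

```bash
python3 -m handwheel '[[[0.194,-0.214,0,0,0,0,-1],[0.194,-0.214,0,0,0,0,-1],[0.194,-0.214,0,0,0,0,-1],[0.194,-0.214,0,0,0,0,-1],[0.194,-0.214,0.08,0,0,0,-1],[0.194,-0.214,0.16,0,0,0,-1]]]'; python3 -c "
from h import *
go([.54,-.209,.0755],3.6)
p,d=vision.camera('side');cv2.imwrite('pics/s1.png',p[90:240,200:420])"
```

```text
time_s: 1.43
eef_pos: [0.5422, -0.2091, 0.1918]
orientation: [[0.998, 0.068, 0.006], [0.068, -0.998, -0.002], [0.006, 0.002, -1.0]]
ft_force: [0.2, -1.7, -1.8]
width: 0.0006
gripper_force: 0.0
1.4333 pos [ 0.5422 -0.2091  0.1918] f [ 0.25 -1.69 -1.8 ] w 0.0006 go [-0.0059 -0.0011  0.2325] [ 0.0012 -0.004   0.0033]
```

```bash
python3 -m handwheel '[[[0,0,0.03,0,0,0,-1],[0,0,0.06,0,0,0,-1],[0,0,0.09,0,0,0,-1],[0,0,0.12,0,0,0,-1],[0,0,0.15,0,0,0,-1],[0,0,0.18,0,0,0,-1],[0,0,0.2,0,0,0,-1],[0,0,0.215,0,0,0,-1],[0,0,0.225,0,0,0,-1],[0,0,0.228,0,0,0,-1]]]'; python3 -c "
from h import *
go([.54,-.209,.0755],3.6)"
```

```text
time_s: 2.32
eef_pos: [0.5389, -0.2112, 0.0762]
orientation: [[0.998, 0.063, -0.001], [0.063, -0.998, 0.0], [-0.001, -0.0, -1.0]]
ft_force: [-1.1, 0.3, 1.9]
width: 0.0007
gripper_force: 0.9
2.3167 pos [ 0.5389 -0.2112  0.0762] f [-1.09  0.35  1.9 ] w 0.0007 go [ 0.0025 -0.0043  0.0014] [-0.0001  0.0006  0.0004]
```

```bash
python3 -m handwheel '[[[0,0,0.002,0,0,0,-1],[0,0,0.004,0,0,0,-1],[0,0,0.004,0,0,0,-1]]]'; python3 -c "
from h import *
go([.54,-.209,.0755],3.6)
print(vision.camera_model('wrist')['xyz'])"
```

```text
time_s: 2.57
eef_pos: [0.5391, -0.2112, 0.0759]
orientation: [[0.998, 0.063, -0.0], [0.063, -0.998, -0.001], [-0.0, 0.001, -1.0]]
ft_force: [-3.6, 0.5, 6.3]
width: 0.0004
gripper_force: 3.3
2.5667 pos [ 0.5391 -0.2112  0.0759] f [-3.59  0.47  6.29] w 0.0004 go [ 0.0021 -0.0043  0.0008] [0.0003 0.0002 0.0004]
[ 0.60916674 -0.20601927  0.23822693]
```

```bash
python3 -m handwheel '[[[0,0,0.004,0,0,0,-1],[0,0,0.008,0,0,0,-1],[0,0,0.008,0,0,0,-1]]]'; python3 -m handwheel '[[[0,0,-0.08,0,0,0,-1],[-0.1,0,-0.16,0,0,0,1],[-0.18,0,-0.24,0,0,0,1],[-0.18,0,-0.32,0,0,0,1],[-0.18,0,-0.36,0,0,0,1],[-0.18,0,-0.36,0,0,0,1]]]'; python3 - <<'E'
from h import *
np.set_printoptions(precision=4,suppress=True)
go([.54,-.209,.0755],3.6)
m=vision.camera_model('wrist');p,d=vision.camera('wrist');P=cloud('w',d,m);np.savez('pics/w1.npz',p=p,d=d,**m)
cv2.imwrite('pics/w1.png',p)
mt=vision.camera_model('top');pt,dt=vision.camera('top');T=cloud('t',dt,mt)
print(px(m,[.439,-.2162,.0765]),px(m,[.439,-.2162,.1005]))
w=T[185:250,320:370].reshape(-1,3);w=w[(w[:,2]>.05)&(w[:,2]<.1)&(w[:,0]<.66)&(w[:,0]>.47)];c=w.mean(0);n=np.linalg.svd(w-c)[2][2];print('cover plane',c,n,len(w))
E
```

```text
time_s: 2.82
eef_pos: [0.5392, -0.2112, 0.0756]
orientation: [[0.998, 0.063, -0.001], [0.063, -0.998, -0.001], [-0.001, 0.001, -1.0]]
ft_force: [-11.8, 3.3, 31.4]
width: 0.0005
gripper_force: 15.6
time_s: 3.32
eef_pos: [0.4515, -0.2183, 0.2583]
orientation: [[0.998, 0.062, 0.012], [0.062, -0.998, -0.006], [0.012, 0.007, -1.0]]
ft_force: [1.2, -0.7, 0.6]
width: 0.0258
gripper_force: 0.0
3.3167 pos [ 0.4515 -0.2183  0.2583] f [ 1.2  -0.66  0.6 ] w 0.0258 go [ 0.1734 -0.0102  0.3676] [ 0.0045 -0.0076 -0.0005]
[[273.8516 196.7135]] [[273.7883 202.0386]]
cover plane [ 0.5782 -0.2116  0.0754] [ 0.0002  0.0011 -1.    ] 2360
```

View pics/w1.png

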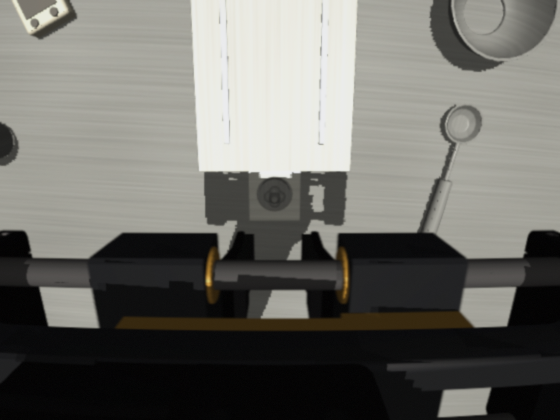

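The cover is shut: its plane is flat at z=0.0754, with the stud up through the hole at about (274,195). The arm was still settling in that picture, so I'll hold it still and measure the stud again.

```bash
python3 -m handwheel '[[[0.04,0,0.02,0,0,0,1],[0.04,0,0.02,0,0,0,1],[0.04,0,0.02,0,0,0,1],[0.04,0,0.02,0,0,0,1],[0.04,0,0.02,0,0,0,1],[0.04,0,0.02,0,0,0,1]]]'; python3 - <<'E'
from h import *
np.set_printoptions(precision=4,suppress=True)
go([.6258,.2452,.13],3.6)
m=vision.camera_model('wrist');p,d=vision.camera('wrist');P=cloud('w',d,m)
c=px(m,[.439,-.2162,.0765])[0];t=px(m,[.439,-.2162,.1005])[0];print(c,t)
x,y=c.astype(int);x0,y0=x-40,y-40
cr=cv2.resize(p[y0:y0+80,x0:x0+80],None,fx=7,fy=7,interpolation=cv2.INTER_CUBIC)
cr=cv2.convertScaleAbs(cr,alpha=1.8)
for q,col in((c,(0,255,0)),(t,(0,0,255))): cv2.drawMarker(cr,tuple(int(v) for v in (q-[x0,y0]+.5)*7),col,0,14,1)
cv2.imwrite('pics/w2.png',cr);print(x0,y0)
np.savez('pics/w2.npz',d=d,**m)
w=P[y0+10:y0+70,x0+10:x0+70].reshape(-1,3)
for lo,hi in((.074,.08),(.083,.095),(.095,.105)):
    q=w[(w[:,2]>lo)&(w[:,2]<hi)&(np.hypot(*(w[:,:2]-[.439,-.2162]).T)<.022)];print(lo,len(q),q.mean(0) if len(q) else '',(q.min(0)+q.max(0))/2)
E
```

```text
time_s: 3.92
eef_pos: [0.469, -0.2155, 0.2403]
orientation: [[0.998, 0.064, -0.001], [0.064, -0.998, 0.0], [-0.001, -0.0, -1.0]]
ft_force: [-0.2, -0.3, -0.3]
width: 0.0737
gripper_force: 0.0
3.9167 pos [ 0.469  -0.2155  0.2403] f [-0.24 -0.34 -0.34] w 0.0737 go [ 0.3717 -0.8996  0.2205] [-0.0001  0.0004  0.0005]
[276.5708 214.8251] [276.5276 221.9899]
236 174
0.074 749 [ 0.4388 -0.2159  0.0762] [ 0.438  -0.2162  0.0763]
0.083 239 [ 0.4441 -0.2164  0.0918] [ 0.4424 -0.2164  0.0902]
0.095 85 [ 0.4431 -0.2165  0.0988] [ 0.4426 -0.2165  0.0984]
```

View pics/w2.png

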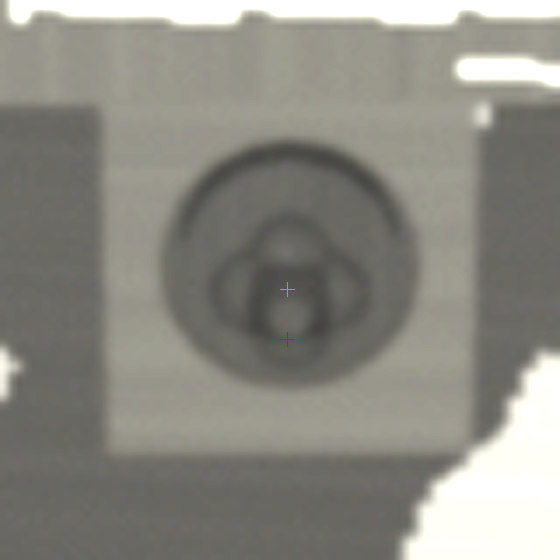

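The wrist view shows the hole round the collar at crop (290,265) and the post tip at (288,316). That puts the stud at about (0.4428,-0.2164) by the wrist camera, consistent with depth. Next is the cap, measured with the same camera.

```bash
python3 -m handwheel '[[[0.42,-0.924,0,0,0,-0.293,1],[0.42,-0.924,0,0,0,-0.293,1],[0.42,-0.924,0,0,0,-0.293,1],[0.42,-0.924,0,0,0,-0.293,1],[0.42,-0.924,0,0,0,-0.293,1],[0.42,-0.924,0,0,0,-0.293,1],[0.42,-0.924,0,0,0,-0.293,1],[0.42,-0.924,0,0,0,-0.293,1],[0.42,-0.924,0,0,0,-0.293,1],[0.42,-0.924,0,0,0,-0.293,1]]]'; python3 - <<'E'
from h import *
np.set_printoptions(precision=4,suppress=True)
go([.649,.259,.2],30)
P=cloud('t',np.load('pics/top0.npy'),vision.camera_model('top'))
w=P[140:175,213:242].reshape(-1,3);w=w[w[:,2]>.02]
for lo,hi in((.02,.1),(.1,.15),(.15,.2)):
    q=w[(w[:,2]>lo)&(w[:,2]<hi)];print('bottle',lo,q.min(0),q.max(0))
E
```

```text
time_s: 4.8
eef_pos: [0.6177, 0.1756, 0.2407]
orientation: [[0.866, 0.5, 0.0], [0.5, -0.866, -0.0], [0.0, 0.001, -1.0]]
ft_force: [0.7, -0.4, 0.8]
width: 0.0869
gripper_force: 0.0
4.8 pos [0.6177 0.1756 0.2407] f [ 0.74 -0.37  0.76] w 0.0869 go [ 0.1376 -0.1132  0.0814] [ 0.0004 -0.0001 -0.0001]
bottle 0.02 [0.7524 0.1177 0.02  ] [0.7914 0.1736 0.0992]
bottle 0.1 [0.753  0.1199 0.1001] [0.812  0.1779 0.1489]
bottle 0.15 [0.7707 0.1357 0.1534] [0.7986 0.1632 0.1867]
```

```bash
python3 -m handwheel '[[[0.138,-0.113,0.04,0,0,0,1],[0.138,-0.113,0.08,0,0,0,1],[0.138,-0.113,0.08,0,0,0,1],[0.138,-0.113,0.08,0,0,0,1],[0.138,-0.113,0.08,0,0,0,1],[0.138,-0.113,0.08,0,0,0,1]]]'; python3 - <<'E'
from h import *
np.set_printoptions(precision=4,suppress=True)
m=vision.camera_model('wrist');p,d=vision.camera('wrist');P=cloud('w',d,m)
c=px(m,[.6258,.2452,.034])[0];print(c)
w=P.reshape(-1,3);w=w[(w[:,2]>.029)&(w[:,2]<.04)&(np.hypot(*(w[:,:2]-[.6258,.2452]).T)<.04)]
print(len(w),w.mean(0),cv2.minEnclosingCircle((w[:,:2]*1000).astype(np.float32)))
g=w.mean(0);go([g[0],g[1],.007],30)
for q in (c,px(m,g)[0]): cv2.drawMarker(p,tuple(int(v) for v in q),(0,0,255),0,10,1)
cv2.imwrite('pics/w3.png',p)
E
```

```text
time_s: 5.3
eef_pos: [0.6493, 0.2553, 0.2012]
orientation: [[0.867, 0.498, 0.001], [0.498, -0.867, -0.001], [0.0, 0.002, -1.0]]
ft_force: [0.6, -1.0, 0.4]
width: 0.0872
gripper_force: 0.0
[274.3996 210.0519]
1151 [0.6276 0.247  0.0337] ((626.9315185546875, 247.0518035888672), 21.467866897583008)
5.35 pos [0.6495 0.255  0.2017] f [0.68 0.08 0.1 ] w 0.087 go [-0.0464 -0.0087  0.3894] [ 0.0012 -0.0006 -0.0017]
```

View pics/w3.png

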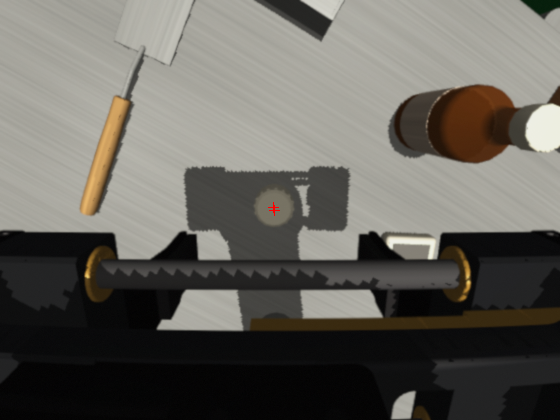

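The cap is centred at pixel (274,208), giving about (0.627,0.247) with its top at 0.034. I'll descend above it and re-check before grasping.

```bash
python3 -m handwheel '[[[-0.046,-0.006,0.08,0,0,0,1],[-0.046,-0.006,0.16,0,0,0,1],[-0.046,-0.006,0.24,0,0,0,1],[-0.046,-0.006,0.3,0,0,0,1],[-0.046,-0.006,0.3,0,0,0,1],[-0.046,-0.006,0.3,0,0,0,1],[-0.046,-0.006,0.3,0,0,0,1]]]'; python3 -c "
from h import *
go([.6273,.247,.007],30)"
```

```text
time_s: 5.93
eef_pos: [0.6294, 0.2486, 0.0536]
orientation: [[0.867, 0.499, 0.004], [0.499, -0.867, 0.002], [0.005, 0.001, -1.0]]
ft_force: [0.9, 0.9, 0.4]
width: 0.0873
gripper_force: 0.0
5.9333 pos [0.6294 0.2486 0.0536] f [0.89 0.94 0.42] w 0.0873 go [-0.0056  0.0005  0.0932] [ 0.0005 -0.003  -0.0007]
```

```bash
python3 -m handwheel '[[[0,0,0.03,0,0,0,1],[0,0,0.06,0,0,0,1],[0,0,0.085,0,0,0,1],[0,0,0.09,0,0,0,1],[0,0,0.09,0,0,0,1],[0,0,0.09,0,0,0,1],[0,0,0.09,0,0,0,1]]]'; python3 -c "
from h import *
go([.6273,.247,.007],30)"
```

```text
time_s: 6.52
eef_pos: [0.6277, 0.249, 0.006]
orientation: [[0.866, 0.501, 0.001], [0.501, -0.866, 0.0], [0.001, 0.0, -1.0]]
ft_force: [0.5, 0.1, -0.1]
width: 0.0873
gripper_force: 0.0
6.5167 pos [0.6277 0.249  0.006 ] f [ 0.51  0.12 -0.11] w 0.0873 go [-0.0027  0.0031 -0.0019] [ 0.     -0.0006  0.0004]
```

```bash
python3 -m handwheel '[[[-0.003,0.003,-0.002,0,0,0,1],[-0.003,0.003,-0.002,0,0,0,1],[-0.003,0.003,-0.002,0,0,0,0],[-0.003,0.003,-0.002,0,0,0,-1],[-0.003,0.003,-0.002,0,0,0,-1],[-0.003,0.003,-0.002,0,0,0,-1],[-0.003,0.003,-0.002,0,0,0,-1],[-0.003,0.003,-0.002,0,0,0,-1],[-0.003,0.003,-0.002,0,0,0,-1]]]'; python3 -c "
from h import *
go([.6273,.247,.007],30)"
```

```text
time_s: 7.27
eef_pos: [0.6267, 0.2465, 0.0065]
orientation: [[0.866, 0.5, 0.0], [0.5, -0.866, -0.0], [-0.0, 0.0, -1.0]]
ft_force: [0.0, -0.2, 0.6]
width: 0.0487
gripper_force: 0.0
7.2667 pos [0.6267 0.2465 0.0065] f [ 0.02 -0.19  0.6 ] w 0.0487 go [ 0.0014 -0.0002 -0.0009] [0.     0.     0.0003]
```

```bash
python3 -m handwheel '[[[0,0,0,0,0,0,-1],[0,0,0,0,0,0,-1],[0,0,0,0,0,0,-1],[0,0,0,0,0,0,-1],[0,0,-0.08,0,0,0,-1],[0,0,-0.16,0,0,0,-1],[0,0,-0.24,0,0,0,-1],[0,0,-0.32,0,0,0,-1],[0,0,-0.36,0,0,0,-1],[0,0,-0.36,0,0,0,-1]]]'; python3 -c "
from h import *
go([.4428,-.2164,.18],3.6)"
```

```text
time_s: 8.1
eef_pos: [0.6296, 0.2485, 0.1934]
orientation: [[0.866, 0.5, 0.01], [0.5, -0.866, 0.005], [0.011, 0.001, -1.0]]
ft_force: [0.3, 0.6, -0.6]
width: 0.0412
gripper_force: 30.0
8.1 pos [0.6296 0.2485 0.1934] f [ 0.25  0.62 -0.64] w 0.0412 go [-0.7888  0.6182  0.0185] [-0.0009 -0.0073  0.2935]
```

```bash
python3 -m handwheel '[[[-0.78,0.618,0,0,0,0.293,-1],[-0.78,0.618,0,0,0,0.293,-1],[-0.78,0.618,0,0,0,0.293,-1],[-0.78,0.618,0,0,0,0.293,-1],[-0.78,0.618,0,0,0,0.293,-1],[-0.78,0.618,0,0,0,0.293,-1],[-0.78,0.618,0,0,0,0.293,-1],[-0.78,0.618,0,0,0,0.293,-1],[-0.78,0.618,0,0,0,0.293,-1],[-0.78,0.618,0,0,0,0.293,-1]]]'; python3 -c "
from h import *
go([.4428,-.2164,.15],3.6)"
```

```text
time_s: 8.93
eef_pos: [0.4716, -0.1425, 0.1859]
orientation: [[0.998, 0.064, -0.001], [0.064, -0.998, 0.0], [-0.001, -0.0, -1.0]]
ft_force: [0.7, 0.6, -0.7]
width: 0.0406
gripper_force: 30.0
8.9333 pos [ 0.4716 -0.1425  0.1859] f [ 0.72  0.61 -0.7 ] w 0.0406 go [-0.0669  0.1438  0.0718] [-0.0001  0.0008  0.0007]
```

```bash
python3 -m handwheel '[[[-0.066,0.144,0,0,0,0,-1],[-0.066,0.144,0,0,0,0,-1],[-0.066,0.144,0.04,0,0,0,-1],[-0.066,0.144,0.07,0,0,0,-1],[-0.066,0.144,0.07,0,0,0,-1],[-0.066,0.144,0.07,0,0,0,-1],[-0.066,0.144,0.07,0,0,0,-1],[-0.066,0.144,0.07,0,0,0,-1],[-0.066,0.144,0.07,0,0,0,-1],[-0.066,0.144,0.07,0,0,0,-1]]]'; python3 - <<'E'
from h import *
np.set_printoptions(precision=4,suppress=True)
go([.4428,-.2164,.15],3.6)
m=vision.camera_model('side');p,d=vision.camera('side');S=cloud('s',d,m)
mt=vision.camera_model('top');pt,dt=vision.camera('top');T=cloud('t',dt,mt)
c=px(m,[.441,-.2162,.12])[0].astype(int);print(c)
cv2.imwrite('pics/s2.png',cv2.resize(p[c[1]-55:c[1]+45,c[0]-65:c[0]+65],None,fx=6,fy=6,interpolation=cv2.INTER_CUBIC))
E
```

```text
time_s: 9.77
eef_pos: [0.4457, -0.2147, 0.1522]
orientation: [[0.998, 0.064, 0.001], [0.064, -0.998, -0.001], [0.001, 0.001, -1.0]]
ft_force: [-0.1, 0.0, 0.6]
width: 0.0414
gripper_force: 30.0
9.7667 pos [ 0.4457 -0.2147  0.1522] f [-0.08  0.02  0.56] w 0.0414 go [-0.0059  0.0031  0.0045] [ 0.0004 -0.0008  0.001 ]
[329 162]
```

View pics/s2.png

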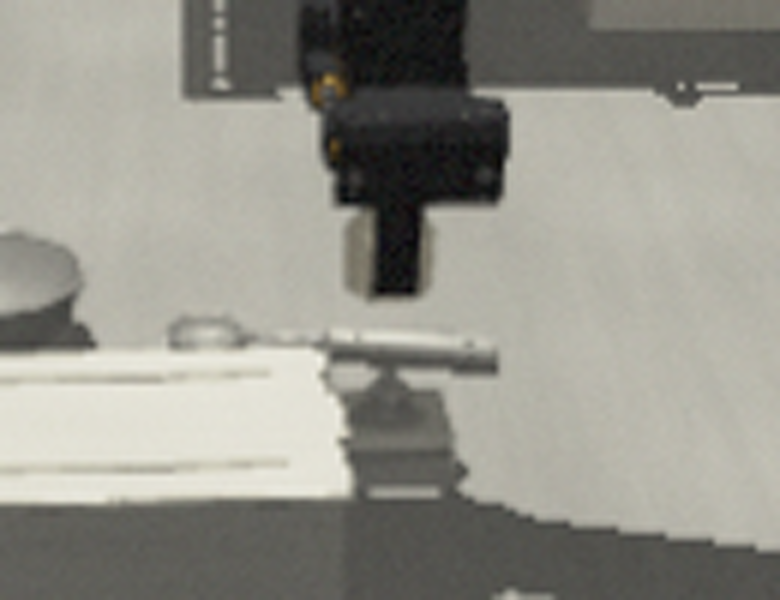

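The side view shows the cap at crop (391,255) held right above the stud tip at (389,372). I'll turn both into x positions to check the alignment.

```bash
python3 - <<'E'
from h import *
m=vision.camera_model('side')
K=np.array([[m['fx'],0,m['cx']],[0,m['fy'],m['cy']],[0,0,1.]])
for n,u,v in(('cap',391,255),('tip',389,373),('collar',397,415)):
    r=cv2.undistortPoints(np.array([[[(u-3)/6+264,(v-3)/6+107]]],float),K,np.array([m['k1'],0,0,0,0.]))[0,0]
    d=m['rotation']@np.r_[r,1];print(n,m['xyz']+d*(-.216-m['xyz'][1])/d[1])
go([.4428,-.2164,.12],3.6)
E
```

```text
cap [ 0.4452189  -0.216       0.16218725]
tip [ 0.44344352 -0.216       0.09902535]
collar [ 0.43842199 -0.216       0.07572104]
9.8667 pos [ 0.4454 -0.2148  0.152 ] f [ 0.15  0.28 -0.46] w 0.0412 go [-0.0054  0.0029  0.064 ] [ 0.0003 -0.0005  0.0008]
```

```bash
python3 -m handwheel '[[[-0.005,0.003,0,0,0,0,-1],[-0.005,0.003,0.02,0,0,0,-1],[-0.005,0.003,0.04,0,0,0,-1],[-0.005,0.003,0.06,0,0,0,-1],[-0.005,0.003,0.08,0,0,0,-1],[-0.005,0.003,0.09,0,0,0,-1],[-0.005,0.003,0.09,0,0,0,-1],[-0.005,0.003,0.09,0,0,0,-1],[-0.005,0.003,0.09,0,0,0,-1]]]'; python3 -c "
from h import *
go([.4432,-.2164,.083],3.6)"
```

```text
time_s: 10.62
eef_pos: [0.4431, -0.2166, 0.1067]
orientation: [[0.998, 0.064, 0.001], [0.064, -0.998, -0.0], [0.001, 0.0, -1.0]]
ft_force: [-0.2, 0.5, -0.3]
width: 0.0409
gripper_force: 30.0
10.6167 pos [ 0.4431 -0.2166  0.1067] f [-0.16  0.51 -0.34] w 0.0409 go [ 0.0003 -0.0003  0.0475] [ 0.0001 -0.0003  0.0006]
```

```bash
python3 -m handwheel '[[[0,0,0.007,0,0,0,-1],[0,0,0.014,0,0,0,-1],[0,0,0.018,0,0,0,-1],[0,0,0.018,0,0,0,-1]]]';python3 -m handwheel '[[[0,0,0.004,0,0,0,-1],[0,0,0.006,0,0,0,-1]]]';python3 -m handwheel '[[[0,0,0.002,0,0,0,-1],[0,0,0.004,0,0,0,-1]]]'
```

```text
time_s: 10.95
eef_pos: [0.4426, -0.2167, 0.0977]
orientation: [[0.998, 0.064, -0.0], [0.064, -0.998, -0.0], [-0.0, 0.0, -1.0]]
ft_force: [-0.9, -0.8, 2.9]
width: 0.041
gripper_force: 30.0
time_s: 11.12
eef_pos: [0.4434, -0.2169, 0.0959]
orientation: [[0.998, 0.063, 0.001], [0.064, -0.998, -0.001], [0.001, 0.001, -1.0]]
ft_force: [-2.3, 1.0, 12.6]
width: 0.0407
gripper_force: 30.0
time_s: 11.28
eef_pos: [0.4429, -0.2168, 0.0935]
orientation: [[0.998, 0.064, 0.001], [0.064, -0.998, -0.001], [0.001, 0.001, -1.0]]
ft_force: [-2.4, 0.1, 2.8]
width: 0.0407
gripper_force: 30.0
```

```bash
python3 -m handwheel '[[[0,0,0.005,0,0,0,-1],[0,0,0.010,0,0,0,-1],[0,0,0.014,0,0,0,-1],[0,0,0.017,0,0,0,-1],[0,0,0.017,0,0,0,-1]]]';python3 -m handwheel '[[[0,0,0.003,0,0,0,-1],[0,0,0.004,0,0,0,-1]]]'
```

```text
time_s: 11.7
eef_pos: [0.4425, -0.2163, 0.0836]
orientation: [[0.998, 0.064, -0.001], [0.064, -0.998, 0.0], [-0.001, -0.0, -1.0]]
ft_force: [-0.2, 0.3, 0.3]
width: 0.041
gripper_force: 30.0
time_s: 11.87
eef_pos: [0.4429, -0.2165, 0.0829]
orientation: [[0.998, 0.064, -0.0], [0.064, -0.998, -0.0], [-0.0, 0.0, -1.0]]
ft_force: [-3.5, 1.0, 11.6]
width: 0.0409
gripper_force: 30.0
```

```bash
python3 -m handwheel '[[[0,0,0.002,0,0,0,-1],[0,0,0.002,0,0,0,-1],[0,0,0.002,0,0,0,-1],[0,0,0.002,0,0,0,-1]]]'; python3 - <<'E'
from h import *
go([.4432,-.2164,.083],3.6)
p,d=vision.camera('side')
cv2.imwrite('pics/s3.png',cv2.resize(p[107:207,264:394],None,fx=6,fy=6,interpolation=cv2.INTER_CUBIC))
go([.4432,-.2164,.083],3.6)
E
```

```text
time_s: 12.2
eef_pos: [0.4429, -0.2165, 0.0829]
orientation: [[0.998, 0.064, 0.0], [0.064, -0.998, -0.001], [0.0, 0.001, -1.0]]
ft_force: [-5.2, 2.8, 16.4]
width: 0.0416
gripper_force: 30.0
12.2 pos [ 0.4429 -0.2165  0.0829] f [-5.16  2.75 16.43] w 0.0416 go [ 0.0006 -0.0001 -0.0003] [ 0.0003 -0.      0.0006]
12.25 pos [ 0.4429 -0.2165  0.0829] f [-4.39  1.11 15.14] w 0.0408 go [ 0.0006 -0.0001 -0.0003] [ 0.0004 -0.      0.0006]
```

View pics/s3.png

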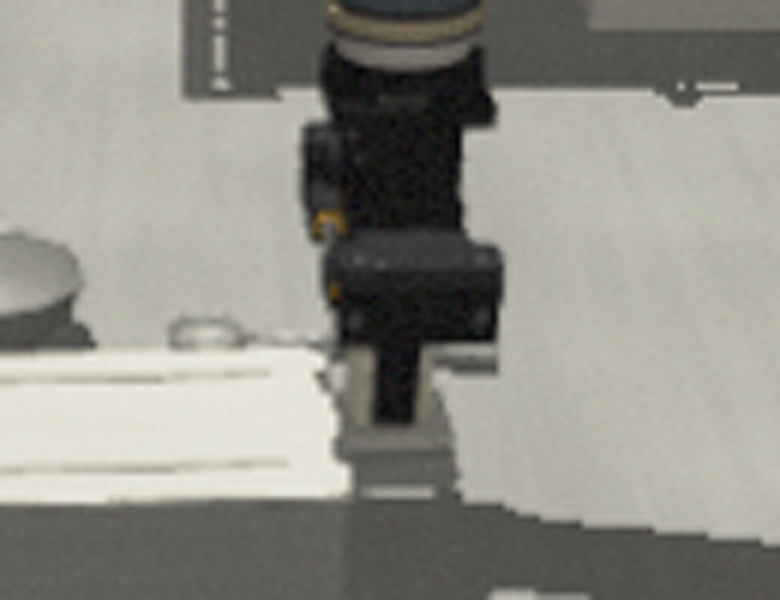

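The cap is down on the tab and collar at crop (390,390), and the TCP height matches the fully-home value. I'll press slightly harder and confirm it holds steady.

```bash
python3 -m handwheel '[[[0,0,0.002,0,0,0,-1],[0,0,0.002,0,0,0,-1],[0,0,0.002,0,0,0,-1],[0,0,0.002,0,0,0,-1],[0,0,0.002,0,0,0,-1],[0,0,0.002,0,0,0,-1]]]'
```

```text
time_s: 12.75
eef_pos: [0.4429, -0.2165, 0.0828]
orientation: [[0.998, 0.064, -0.0], [0.064, -0.998, -0.001], [-0.0, 0.001, -1.0]]
ft_force: [-7.4, 2.2, 24.2]
width: 0.0406
gripper_force: 30.0
```

Steady at 24 N with no slip, so I'm handing in.

```bash
python3 -c "
from bench import ticket
print(ticket.sign_off())"
```

```text
the job is handed in; nothing more can be done
None
```

The cover is shut with the stud up through its tab, and the cap clicked on and sits fully home; I handed the job in at about 13 s with the gripper still pressing it down at about 24 N.

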